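# Set the rod length gauge to 70 mm and hold it

### The job

Set the rod length gauge for cutting 70 mm pieces: with its arm still fully home, wake it with the round key, then switch it to millimetres with the square key, then zero it with the long key, pressing each key right down and letting it up before the next, never two together. Then squeeze the lock button on the arm's head, draw the arm out until its 70 mm mark stands at the mouth of the sleeve, and finish with the gripper still holding the head there, still, against the return spring, ready for the rod to be nipped. Do not press a key once the arm is out, and leave the glass rod in the gauge's groove and everything else on the bench where it lies.

Things in the scene. Friction and masses are not known exactly. Their poses are not given: they have to be found in the camera images.
- gauge: rod length gauge, fixed to the bench: grey case with three grey keys in a row on a black top panel. Origin: on the bench under the sleeve's mouth. -y: the way the arm draws out (to the robot's right, within 0.35 rad); -x: to the keys' side (towards the robot); z up. Case: x -70 to +24, y +50 to +200, top at 45 mm; base plate 7 mm high, x -84 to +38, y +18 to +210 mm
- sleeve_mouth (a point): centre of the mouth of the 26 mm square aluminium sleeve that stands 50 mm out of the case's end, 30 mm above the bench; the arm's scale is read here. Axes as the gauge's
- groove_end (a point): end of the groove that runs along the gauge's top over the sleeve's axis, from here 192 mm towards gauge +y; its floor (this point) is 47 mm and its walls 55 mm above the bench. A glass rod lies in it, its tail standing up to 100 mm out past the case's far end
- key_round_top (a point): centre of the top of the round key (18 mm across, wakes the gauge); 50 mm above the bench, middle of the row, 38 mm from the long key and 34 mm from the square key. Press straight down
- key_square_top (a point): centre of the top of the square key (16 x 16 mm, millimetres); 50 mm above the bench, the key furthest from the sleeve
- key_long_top (a point): centre of the top of the long key (13 x 26 mm, zero); 50 mm above the bench, the key nearest the sleeve
- key_round (a joint): round key: 0 up, 0.004 m fully down, spring 1.2 N at first and 3.2 N at the bottom; counts as pressed beyond 0.0025 m. Keys stand 5 mm above the panel
- key_square (a joint): square key: as the round key
- key_long (a joint): long key: as the round key
- extension (a joint): how far the arm (16 mm square steel bar, a line across every 10 mm, thicker at 50 and 100) is drawn out, m: 0 fully home, 0.070 when its 70 mm mark is at the sleeve's mouth, 0.110 end of travel. A spring pulls it home with 3 N at 0 and 4 N at 0.070; friction 0.5 N. With the lock button out, its catch in the sleeve's window stops the arm after 1 mm; 20 mm out the catch is clear of the sleeve
- stop_head: stop head on the arm's end, moves with it: black block 30 mm wide (gauge x), 36 mm long (gauge y), 34 mm high, 16 to 50 mm above the bench, with a steel stop face on the sleeve's side that stands up to 62 mm; it carries the lock button. Origin: middle of the block, 33 mm above the bench and, when home, 22 mm from the sleeve's mouth; axes as the gauge's
- head_grip (a point): middle of the stop head's block, 33 mm above the bench: a gripper pointing down and closing along the gauge's x here squeezes the lock button (front) against the ridged back of the block (15 mm behind the middle). The bench beneath and 60 mm to either side is clear
- lock_button_face (a point): centre of the lock button's face, 18 x 18 mm, on the head's front (gauge -x) side, 33 mm above the bench; it stands 7 mm out of the block and 22 mm from the head's middle, so that head and button are 37 mm wide, 31 mm when squeezed
- lock_button (a joint): lock button: 0 out (locked), 0.006 m fully squeezed in, spring 3 N at first and 6 N at the end; the arm is free beyond 0.0035 m
- rod_amber: amber glass rod, 9 x 279 x 9 mm, lying loose in the gauge's groove, its end 6 to 20 mm short of the stop face; origin in the middle of its underside, 47 mm above the bench, y along it. Leave it there
- mashers: flat-jaw pliers with blue handles, 49 x 168 x 16 mm, lying in front of the gauge; leave alone
- cut_piece_1: clear glass rod piece, 10 x 66 x 9 mm, lying behind the case; leave alone
- cut_piece_2: red glass rod piece, 9 x 63 x 8 mm, lying behind the case; leave alone
- release_bottle: squeeze bottle with a red cap, 48 mm across, 157 mm high, at the left; leave alone
- black_tape: roll of black tape, 58 mm across, 19 mm high, near the right front corner; leave alone
- brass_caliper: brass slide gauge, 48 x 119 x 10 mm, in front of the kiln; leave alone

How it is judged:
On the way, in this order (a step that is already met when the one before it is completed fails the run):
1. the round key is pressed, alone, with the arm home (value of joint key_round above 0.0025 m and value of joint each of key_square, key_long below 0.0015 m and value of joint extension below 0.004 m), for 0.05 s.
2. then the square key, alone, with the arm home (value of joint key_square above 0.0025 m and value of joint each of key_round, key_long below 0.0015 m and value of joint extension below 0.004 m), for 0.05 s.
3. then the long key, alone, with the arm home (value of joint key_long above 0.0025 m and value of joint each of key_round, key_square below 0.0015 m and value of joint extension below 0.004 m), for 0.05 s.
4. then the lock button is squeezed in with the arm still home and all keys up (value of joint lock_button above 0.0035 m and value of joint extension below 0.006 m and value of joint each of key_long, key_round, key_square below 0.0015 m), for 0.05 s.
At the end, for the whole second after the job is handed in: The arm stands still at 70 mm, within 3 mm, held by the gripper's fingers on the stop head (contact over 2 N) through the last second; all keys are up and the glass rod lies in its groove (value of joint extension between 0.067 and 0.073 m and velocity of joint extension between -0.005 and 0.005 m/s and contact force between the fingers and stop_head above 2 N and value of joint each of key_round, key_square, key_long below 0.0015 m and z of rod_amber in the frame of gauge between 0.044 and 0.05 m); the arm keeps its last pose, push and grip.
It fails at once if two keys pressed together (value of joint each of key_round, key_square above 0.0025 m or value of joint each of key_round, key_long above 0.0025 m or value of joint each of key_square, key_long above 0.0025 m).
It fails at once if a key pressed while the arm is out (value of joint extension above 0.01 m and value of joint any of key_round, key_square, key_long above 0.0025 m).
It fails at once if the glass rod shifted by more than 15 mm (distance of rod_amber from where it was at the start of the episode above 0.015 m).
It fails at once if another thing on the bench shifted by more than 20 mm (distance of any of mashers, cut_piece_1, cut_piece_2, release_bottle, black_tape, brass_caliper from where it was at the start of the episode above 0.02 m).
It also fails if it takes over 53 s, if anything falls off the work surface, if the arm or the gripper's body presses on something with over 40 N, if the wrist force passes 120 N, or if a joint passes its speed limit or range.

### The arm

A 7-joint arm with a two-finger parallel gripper is mounted at the origin on a cart in front of the work surface, level with it; the furniture and walls round the work are solid. World frame = base frame: x ahead of the robot, y to its left, z up, the work surface at z = 0. Lengths are in m, angles in rad, forces in N, time in s.
With the tool pointing down it reaches from about 0.4 to 0.85 m from the base axis. Payload 4.4 kg.
Tool frame: the origin (TCP) lies at the very end of the fingers, on their centre line; the grasp point (between the pads) lies 19 mm behind it (bot.grasp_offset is the z of the grasp point in the tool frame, in m); z points along the fingers, y is the line along which they close (so a half turn about z gives the same grasp; the last joint's range is limited). The gripper opens to 94 mm and grips with 3 to 60 N. Pads are 16 mm wide; open, the fingers measure 119 mm over their backs; the gripper's body (75 mm by 177 mm) begins 78 mm behind the grasp point.
Start: joints at [-1.338, 0.628, 0.038, 1.517, -0.027, 0.996, -0.02], TCP at [0.191, 0.621, 0.205] pointing down, gripper open.
Joint ranges: [-3.06, 3.06], [-0.37, 2.12], [-1.25, 1.32], [0.18, 2.47], [-1.1, 4.24], [0.23, 1.98], [-2.94, 2.94]. Speed limits (rad/s): [2.57, 2.57, 3.14, 3.14, 3.14, 3.14, 3.14].

### API

Orientations are given as a unit quaternion [x, y, z, w].
In Python, from bench import bot gives the robot as it stands. The module is installed in compiled form; this text tells all that it offers.
- The arm moves only by the shell command python3 -m crank 'ROWS'. ROWS is text: rows parted by semicolons, each of 7 numbers parted by spaces: the turn, a rotation vector about the tool's x, y, z in rad, then the shift along the tool's x, y, z in cm, then the closure, from -1 (fully open) to 1 (shut). A call has 1 to 5 rows; each row is the pose to reach, as a shift and turn from the pose commanded when the call began, along the tool's axes at that moment; what a row does not reach only later rows make up. A row lasts 1/12 s, in which the tool goes at most 41.7 mm and 7.16 degrees, less where a joint would pass 70% of its speed; a pose out of reach is approached as far as the arm can. A call with a gripper value outside its range is refused whole. The fingers move at their own pace and stop on an object; the grip force is fixed at half the most. Time passes only in rows, so rows that repeat a pose let the fingers close. It gives the time, the measured TCP pose, the force, the opening and the grip force at its end, in the units of the state.
- bot.sense(): the state, without advancing time (a new reading comes with each control period).
- bot.read_camera(name): name is "side" or "top" or "wrist"; returns a dict with "color" (420x560x3 uint8, red, green, blue), "fovy" (degrees; the focal length in pixels is half the picture's height over the tangent of half this angle, whatever the lens; pixels are square), "cx", "cy" (the principal point, pixels), "dist" ([k1, k2, p1, p2, k3] as OpenCV has them; the pictures are not rectified), "extrinsics" (4x4, takes a point from world to camera coordinates); the wrist camera has in their place "hand_eye" (4x4, takes a point from camera to tool coordinates, whose origin is the TCP and whose axes are the flange's). Camera axes: x right, y down, z forward; pixel columns grow to the right and rows downward; lengths in m; the calibration is good to about 2 mm. A picture is of the moment at which its call begins: read the wrist's pose just before it. There is no depth.
- bot.sign_off(): hands the job in; it is judged then, once.
The state is a dict: "time_s": time; "qpos": joint angles; "qd": joint speeds; "joint_torque": joint torques, N m; "position": TCP position; "tcp_rot": TCP orientation; "wrist_force": force on the tool from outside, world axes, zero at the start; "wrist_torque": the same for the moment, N m; "finger_gap": finger opening in m; "finger_force": force on a finger pad.
Only numpy, scipy, OpenCV 4.12 (cv2) and the standard library are available. Lean on these libraries where they do the work, as an engineer would, in place of code of your own. Each camera call takes 0.05 s, during which the arm holds its last target. There are 200 camera calls.

## Working session

There is one attempt and no reset: what is moved stays moved. The work goes in short steps, Python scripts to look and compute and a shell command to move; the robot and the scene stay as the last step left them, time stands still between calls to the robot, and variables do not carry over. Pictures are saved under pics/ and viewed, at most 10 in all, crops included, and the job is handed in when it is done.

```bash
mkdir -p pics
cat > h.py <<'E'
import numpy as np, cv2
from scipy.spatial.transform import Rotation as R
from bench import bot
def cam(n):
    s=bot.sense(); c=bot.read_camera(n); im=c["color"]; h=im.shape[0]
    f=h/2/np.tan(np.radians(c["fovy"])/2)
    K=np.array([[f,0,c["cx"]],[0,f,c["cy"]],[0,0,1.]])
    if n=="wrist":
        T=np.eye(4);T[:3,:3]=R.from_quat(s["tcp_rot"]).as_matrix();T[:3,3]=s["position"]
        E=np.linalg.inv(T@np.array(c["hand_eye"]))
    else: E=np.array(c["extrinsics"])
    return dict(im=im,K=K,d=np.array(c["dist"],float),E=E)
def ray(c,uv):
    p=cv2.undistortPoints(np.array([[uv]],float),c["K"],c["d"])[0,0]
    Rw=c["E"][:3,:3].T; return -Rw@c["E"][:3,3], Rw@np.array([p[0],p[1],1])
def plane(c,uv,z):
    o,d=ray(c,uv); return o+d*(z-o[2])/d[2]
def tri(c1,u1,c2,u2):
    A=[];b=[]
    for c,u in((c1,u1),(c2,u2)):
        o,d=ray(c,u);d/=np.linalg.norm(d);P=np.eye(3)-np.outer(d,d);A.append(P);b.append(P@o)
    return np.linalg.lstsq(np.vstack(A),np.hstack(b),rcond=None)[0]
def proj(c,p):
    return cv2.projectPoints(np.array([p],float),cv2.Rodrigues(c["E"][:3,:3])[0],c["E"][:3,3],c["K"],c["d"])[0][0,0]
def save(c,name,box=None,k=1):
    im=c["im"][:,:,::-1]
    if box: x0,y0,x1,y1=box; im=im[y0:y1,x0:x1]
    cv2.imwrite("pics/"+name,cv2.resize(im,None,fx=k,fy=k,interpolation=cv2.INTER_CUBIC))
E
python3 - <<'E'
from h import *
import pickle
t=cam("top");s=cam("side");pickle.dump((t,s),open("v0.pkl","wb"))
im=np.hstack([cv2.resize(x["im"],(560,420)) for x in (t,)])
save(t,"top.png",None,1.4);save(s,"side.png",None,1.4)
print(bot.sense())
E
```

```text
{'time_s': 0.1, 'qpos': array([-1.3378067 ,  0.62923285,  0.03840913,  1.51823929, -0.02698125,
        0.99634466, -0.01999777]), 'qd': array([-1.04231248e-03, -1.78390474e-03,  8.98149678e-05, -1.37317700e-03,
        8.39698272e-04, -1.13313377e-03, -5.90317383e-04]), 'joint_torque': array([ 2.80585758e-03, -5.50789654e+01,  1.14744388e+00, -1.87117213e+01,
       -5.21712634e-02,  1.90858205e-02,  3.88866385e-05]), 'position': array([0.19111487, 0.62063876, 0.20466811]), 'tcp_rot': array([ 1.48818938e-01,  9.88864093e-01, -8.44919423e-04, -1.21793722e-04]), 'wrist_force': array([0.51141534, 0.16658084, 0.74737282]), 'wrist_torque': array([ 0.01787324, -0.01293148,  0.01331155]), 'finger_force': 0.0, 'finger_gap': 0.09397468419981705}
```

View pics/top.png

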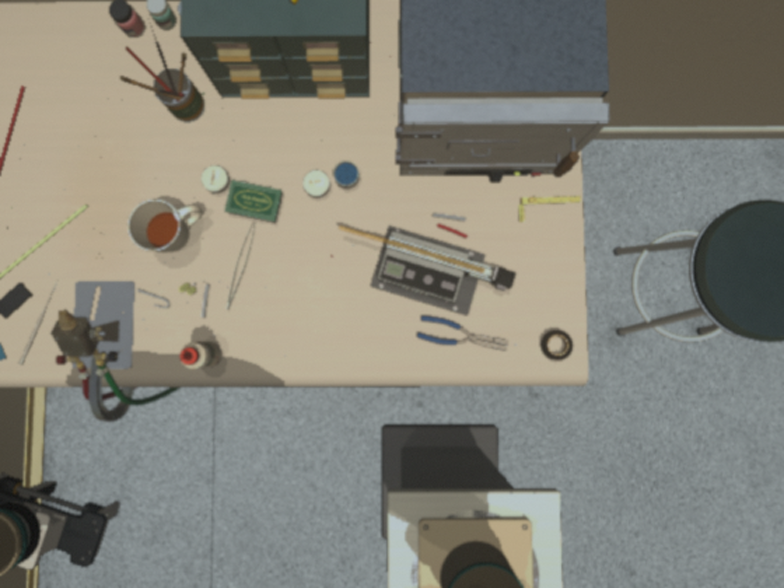

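View pics/side.png

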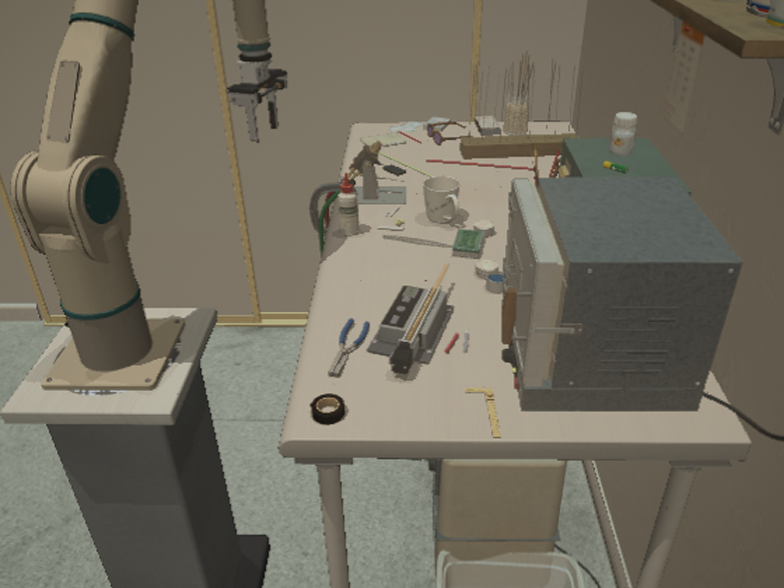

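The top view shows the gauge at about (430,270), with keys at (410,272), (428,280) and (447,287) and the head at (505,278). The side view shows the gauge at about (415,320), with the head at (403,355). Next I'll get rough positions.

Run:
```python
from h import *
import pickle
t,s=pickle.load(open("v0.pkl","rb"))
for n,uv,z in(("sq",(410,272),.05),("rd",(428,280),.05),("lg",(447,287),.05),("head",(505,278),.05),("plL",(420,338),.01),("plR",(505,345),.01)):
    print(n,plane(t,np.array(uv)/1.4,z))
print("head tri",tri(t,np.array((505,278))/1.4,s,np.array((403,352))/1.4))
print("case mid", tri(t,np.array((410,272))/1.4,s,np.array((411,292))/1.4))
g=cam("wrist");print(R.from_quat(bot.sense()["tcp_rot"]).as_matrix().round(3));print("camera at",np.linalg.inv(g["E"]).round(3))
```

```text
sq [0.55199548 0.11453973 0.05      ]
rd [0.53725039 0.08197114 0.05      ]
lg [0.52435662 0.04764994 0.05      ]
head [ 0.54035312 -0.05778844  0.05      ]
plL [0.43270475 0.09531303 0.01      ]
plR [ 0.41914776 -0.06281413  0.01      ]
head tri [ 0.54139461 -0.05759048  0.05062326]
case mid [0.55317165 0.11525333 0.06401784]
[[-0.956  0.294 -0.   ]
 [ 0.294  0.956 -0.001]
 [-0.    -0.001 -1.   ]]
camera at [[ 0.295  0.916  0.272  0.112]
 [ 0.956 -0.282 -0.085  0.646]
 [-0.001  0.285 -0.959  0.384]
 [ 0.     0.     0.     1.   ]]
```

```bash
cat >> h.py <<'E'
def go(p,yaw=None,gx=None):
    """shift (cm) and turn to take the tool to p, pointing down, tool x at world yaw"""
    s=bot.sense();M=R.from_quat(s["tcp_rot"]).as_matrix()
    yaw=np.arctan2(M[1,0],M[0,0]) if yaw is None else yaw
    X=np.array([np.cos(yaw),np.sin(yaw),0]);Z=np.array([0,0,-1.]);G=np.c_[X,np.cross(Z,X),Z]
    print("t",s["time_s"],"pos",s["position"].round(4),"turn",R.from_matrix(M.T@G).as_rotvec().round(4),"shift",(M.T@(np.array(p)-s["position"])*100).round(2))
E
python3 -m crank '0 0 1.6 -49 -42.6 0 -1;0 0 1.6 -49 -42.6 0 -1;0 0 1.6 -49 -42.6 0 -1;0 0 1.6 -49 -42.6 0 -1;0 0 1.6 -49 -42.6 0 -1'
python3 -c "
from h import *
go([.535,.07,.2],1.22)"
```

```text
time_s: 0.57
position: [0.3019, 0.4424, 0.2054]
tcp_rot: [0.448, 0.894, -0.0, -0.0]
wrist_force: [1.1, -0.1, -0.1]
finger_gap: 0.0942
finger_force: 0.0
t 0.5667 pos [0.3019 0.4424 0.2054] turn [-2.000e-04  1.000e-04  9.919e-01] shift [-43.79  -3.59   0.54]
```

```bash
python3 -m crank '0 0 1.0 -43.8 -3.6 0.5 -1;0 0 1.0 -43.8 -3.6 0.5 -1;0 0 1.0 -43.8 -3.6 0.5 -1;0 0 1.0 -43.8 -3.6 0.5 -1;0 0 1.0 -43.8 -3.6 0.5 -1'
python3 -c "
from h import *
go([.535,.07,.2],1.22)"
```

```text
time_s: 0.98
position: [0.4134, 0.2666, 0.2032]
tcp_rot: [0.701, 0.713, 0.0, -0.0]
wrist_force: [0.3, 0.1, 0.4]
finger_gap: 0.0943
finger_force: 0.0
t 0.9833 pos [0.4134 0.2666 0.2032] turn [-1.000e-04 -3.000e-04  3.669e-01] shift [-19.85  11.84   0.31]
```

```bash
python3 -m crank '0 0 .37 -19.8 11.8 0.3 -1;0 0 .37 -19.8 11.8 0.3 -1;0 0 .37 -19.8 11.8 0.3 -1;0 0 .37 -19.8 11.8 0.3 -1;0 0 .37 -19.8 11.8 0.3 -1'
python3 -m crank '0 0 0 -2.3 -0.4 0 -1;0 0 0 -2.3 -.4 0 -1;0 0 0 -2.3 -.4 0 -1'
python3 - <<'E'
from h import *
import pickle
go([.535,.07,.2],1.22)
w=cam("wrist");pickle.dump(w,open("w1.pkl","wb"));save(w,"w1.png",None,1.4)
E
```

```text
time_s: 1.4
position: [0.524, 0.0902, 0.2002]
tcp_rot: [0.819, 0.574, -0.0, -0.0]
wrist_force: [0.2, 1.2, -0.5]
finger_gap: 0.0942
finger_force: 0.0
time_s: 1.65
position: [0.5113, 0.0702, 0.2002]
tcp_rot: [0.82, 0.573, -0.0, -0.0]
wrist_force: [-1.2, 0.3, 0.1]
finger_gap: 0.0941
finger_force: 0.0
t 1.65 pos [0.5113 0.0702 0.2002] turn [-0.001   0.0003 -0.0005] shift [0.8  2.24 0.02]
```

View pics/w1.png

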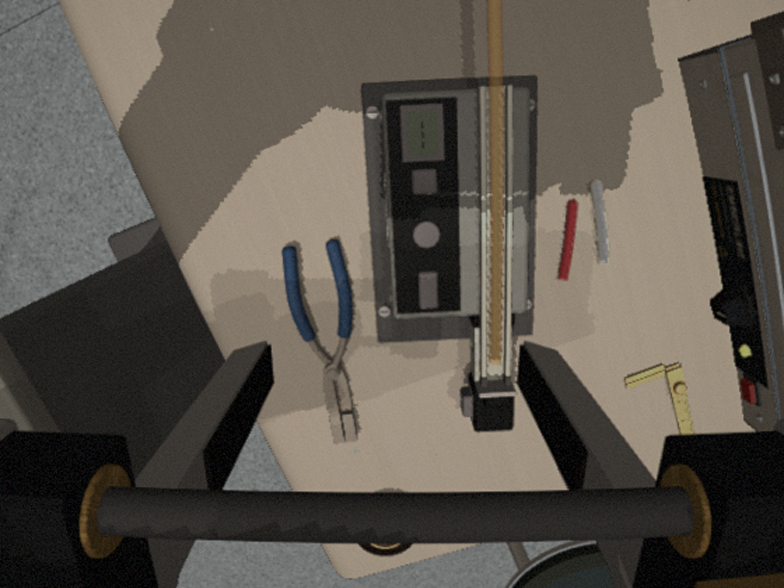

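The wrist view shows the keys as square (424,181), round (426,235) and long (428,290). The head is at (493,408) with its button at (467,401), and the axis is nearly aligned with the tool x. I'll segment the keys, then take a second view from another place.

```bash
cat >> h.py <<'E'
def keys(c,guess):
    hsv=cv2.cvtColor(c["im"],cv2.COLOR_RGB2GRAY);out=[]
    for g in guess:
        x,y=np.round(g).astype(int);r=20;p=hsv[y-r:y+r+1,x-r:x+r+1]
        th=(int(hsv[y,x])+int(np.percentile(p,25)))/2
        m=(p>th).astype(np.uint8)
        n,l,st,ce=cv2.connectedComponentsWithStats(m,connectivity=4);i=l[r,r]
        out.append((ce[i]+[x-r,y-r],st[i,2:5]))
    return out
E
python3 - <<'E'
from h import *
import pickle
w=pickle.load(open("w1.pkl","rb"))
for k in keys(w,[np.array(p)/1.4 for p in((424,181),(426,235),(428,290))]): print(k[0].round(1),k[1],plane(w,k[0],.05).round(4))
for p in((493,408),(467,401)):print(plane(w,np.array(p)/1.4,.05).round(4))
E
python3 -m crank '0 0 0 -2 2 4 -1;0 0 0 -4 2.5 5 -1;0 0 0 -5 2.5 5 -1;0 0 0 -5 2.5 5 -1'
python3 - <<'E'
from h import *
import pickle
go([.5372,.08197,.06],1.22)
w=cam("wrist");pickle.dump(w,open("w2.pkl","wb"));save(w,"w2.png",None,1.4)
E
```

```text
[302.8 129.4] [ 18  18 305] [0.5478 0.117  0.05  ]
[304.1 167.2] [ 19  19 279] [0.5377 0.0845 0.05  ]
[305.3 206.7] [ 14  27 334] [0.5265 0.0487 0.05  ]
[ 0.5419 -0.0527  0.05  ]
[ 0.5259 -0.0406  0.05  ]
time_s: 2.03
position: [0.5169, 0.0147, 0.1501]
tcp_rot: [0.82, 0.573, -0.001, -0.0]
wrist_force: [0.6, 0.1, -0.8]
finger_gap: 0.0943
finger_force: 0.0
t 2.0333 pos [0.5169 0.0147 0.1501] turn [-0.0021  0.0016  0.0003] shift [ 7.02 -0.39  9.  ]
```

View pics/w2.png

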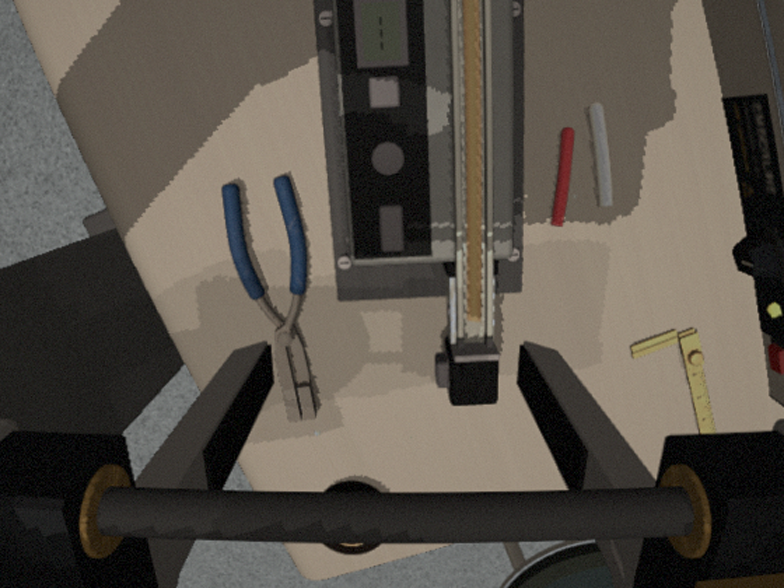

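The second view shows the keys at (384,93), (388,158) and (392,229), with the head's top spanning about (449..497, 360..402). Next I'll triangulate them.

Run:
```python
from h import *
import pickle
w1=pickle.load(open("w1.pkl","rb"));w2=pickle.load(open("w2.pkl","rb"))
k1=keys(w1,[np.array(p)/1.4 for p in((424,181),(426,235),(428,290))])
k2=keys(w2,[np.array(p)/1.4 for p in((384,93),(388,158),(392,229))])
P=[]
for a,b in zip(k1,k2):
    q=tri(w1,a[0],w2,b[0]);P.append(q);print(b[1],q.round(4),plane(w1,a[0],.05).round(4),plane(w2,b[0],.05).round(4))
d=P[0]-P[2];print("theta",np.arctan2(d[0],d[1]),[np.linalg.norm(P[i]-P[i+1]).round(4) for i in(0,1)])
# head top corners (near-end corners of block): w1 then w2, view px
for a,b in(((474,430),(450,404)),((513,428),(497,402)),((467,401),(442,370))):
    a=np.array(a)/1.4;b=np.array(b)/1.4;print("head",tri(w1,a,w2,b).round(4),plane(w2,b,.05).round(4))
# axis line direction from sleeve/groove edges : rod centre line in w1
for w,pp in((w1,((495,100),(495,355))),(w2,((473,20),(474,315)))):
    e=[plane(w,np.array(p)/1.4,.0515) for p in pp];v=e[0]-e[1];print("rod",e[0].round(4),e[1].round(4),np.arctan2(v[0],v[1]))
```

```text
[ 21  21 414] [0.5477 0.1167 0.0471] [0.5478 0.117  0.05  ] [0.5475 0.1164 0.05  ]
[ 24  24 428] [0.5378 0.0845 0.0502] [0.5377 0.0845 0.05  ] [0.5379 0.0845 0.05  ]
[ 18  33 513] [0.5265 0.0484 0.0491] [0.5265 0.0487 0.05  ] [0.5267 0.0486 0.05  ]
theta 0.3009636540147492 [np.float64(0.0338), np.float64(0.0378)]
head [ 0.5232 -0.0665  0.0483] [ 0.5232 -0.0657  0.05  ]
head [ 0.551  -0.0772  0.0453] [ 0.5507 -0.0745  0.05  ]
head [ 0.5249 -0.05    0.0338] [ 0.5258 -0.0422  0.05  ]
rod [0.605  0.1487 0.0515] [ 0.5552 -0.0122  0.0515] 0.299979982491493
rod [0.602  0.134  0.0515] [ 0.5542 -0.0149  0.0515] 0.3100645355947112
```

```bash
python3 -c "
from h import *
go([.5378,.0845,.060],1.269)"
```

```text
t 2.0833 pos [0.518  0.0165 0.1508] turn [-0.0006 -0.0004 -0.047 ] shift [ 7.06 -0.46  9.09]
```

```bash
python3 -m crank '0 0 -.047 3.5 -.4 2 1;0 0 -.047 7.06 -.46 4 1;0 0 -.047 7.06 -.46 6 1;0 0 -.047 7.06 -.46 7.5 1;0 0 -.047 7.06 -.46 8.2 1'
python3 -m crank '0 0 0 0 0 .0 1;0 0 0 0 0 0 1;0 0 0 0 0 0 1;0 0 0 0 0 0 1'
python3 -c "
from h import *
go([.5378,.0845,.060],1.269)"
```

```text
time_s: 2.5
position: [0.5375, 0.0876, 0.0677]
tcp_rot: [0.804, 0.595, 0.0, -0.001]
wrist_force: [0.3, 0.1, -0.2]
finger_gap: 0.0639
finger_force: 0.0
time_s: 2.83
position: [0.5389, 0.0841, 0.0697]
tcp_rot: [0.805, 0.593, 0.001, 0.0]
wrist_force: [-0.2, 0.4, -0.0]
finger_gap: 0.0375
finger_force: 0.0
t 2.8333 pos [0.5389 0.0841 0.0697] turn [ 0.0019 -0.0012  0.0005] shift [ 0.01 -0.12  0.97]
```

```bash
python3 -m crank '0 0 0 0 -.1 .0 1;0 0 0 0 -.1 0 1;0 0 0 0 -.1 0 1;0 0 0 0 -.1 0 1;0 0 0 0 -.1 0 1'
python3 -m crank '0 0 0 0 0 1.0 1;0 0 0 0 0 1.6 1;0 0 0 0 0 1.6 1;0 0 0 0 0 1.6 1'
python3 -c "
from h import *
go([.5378,.0845,.046],1.269);save(cam('wrist'),'w3.png',None,1.4)"
```

```text
time_s: 3.25
position: [0.5371, 0.0842, 0.0685]
tcp_rot: [0.805, 0.593, 0.0, 0.0]
wrist_force: [-0.2, -1.0, 0.8]
finger_gap: 0.0043
finger_force: 0.0
time_s: 3.58
position: [0.5364, 0.0841, 0.0515]
tcp_rot: [0.805, 0.593, -0.001, -0.0]
wrist_force: [-0.0, 0.4, -0.4]
finger_gap: 0.0006
finger_force: 0.0
t 3.5833 pos [0.5364 0.0841 0.0515] turn [-0.0015  0.0008  0.0006] shift [0.08 0.12 0.55]
```

View pics/w3.png

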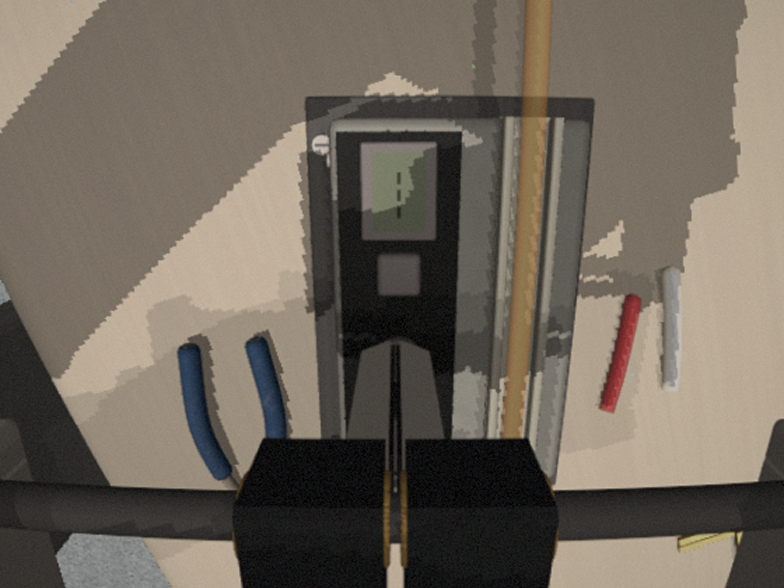

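The wrist view shows the closed fingertips at (397,350), centred on the key column and over the round key, with the square key free at (399,275). Now I'll press.

```bash
python3 -m crank '0 0 0 0 0 .3 1;0 0 0 0 0 .5 1;0 0 0 0 0 .6 1;0 0 0 0 0 .6 1;0 0 0 0 0 .6 1'
```

```text
time_s: 4.05
position: [0.5374, 0.0842, 0.0466]
tcp_rot: [0.805, 0.593, 0.0, 0.0]
wrist_force: [-0.9, 0.1, 3.2]
finger_gap: 0.0006
finger_force: 1.5
```

```bash
python3 -m crank '0 0 0 0 0 .1 1;0 0 0 0 0 .15 1;0 0 0 0 0 .15 1;0 0 0 0 0 .15 1'
```

```text
time_s: 4.38
position: [0.5375, 0.0842, 0.0461]
tcp_rot: [0.805, 0.593, 0.001, 0.0]
wrist_force: [-1.2, -0.7, 12.4]
finger_gap: 0.0009
finger_force: 6.2
```

Bottomed at 12 N. I'll lift and go to the square key.

```bash
python3 -m crank '0 0 0 0 0 -1 1;0 0 0 0 0 -1.6 1;0 0 0 0 0 -1.6 1'
python3 -c "
from h import *
go([.5477,.1166,.052],1.269);save(cam('wrist'),'w4.png',(200,60,360,340),2)"
```

```text
time_s: 4.63
position: [0.5376, 0.0844, 0.062]
tcp_rot: [0.805, 0.593, 0.001, 0.0]
wrist_force: [0.0, -0.7, -0.9]
finger_gap: 0.0004
finger_force: 0.0
t 4.6333 pos [0.5376 0.0844 0.062 ] turn [ 0.0013 -0.0008  0.0009] shift [3.37 0.01 1.  ]
```

View pics/w4.png

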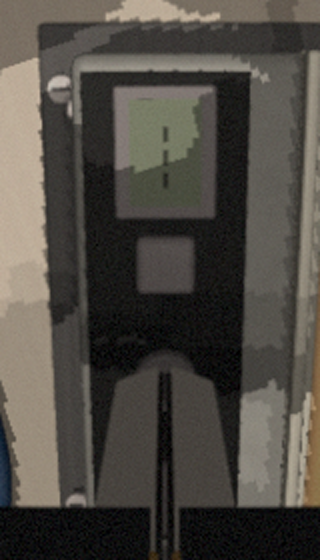

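The display is unchanged, with the square key at crop (165,265) and the round key half visible behind the tips. The force reading confirms the round key's press, so I'll press the square key.

```bash
python3 -m crank '0 0 0 3.37 0 0 1;0 0 0 3.37 0 0 1;0 0 0 3.37 0 0.5 1;0 0 0 3.37 0 1 1;0 0 0 3.37 0 1 1'
python3 -m crank '0 0 0 0 0 .3 1;0 0 0 0 0 .6 1;0 0 0 0 0 .7 1;0 0 0 0 0 .75 1;0 0 0 0 0 .75 1'
```

```text
time_s: 5.1
position: [0.5461, 0.1158, 0.0496]
tcp_rot: [0.805, 0.593, -0.001, -0.0]
wrist_force: [-0.5, -0.0, 1.8]
finger_gap: 0.0003
finger_force: 0.7
time_s: 5.52
position: [0.5464, 0.1157, 0.0458]
tcp_rot: [0.806, 0.593, 0.0, -0.001]
wrist_force: [-7.2, 0.3, 24.7]
finger_gap: 0.0006
finger_force: 12.5
```

Fully down at 25 N. I'll lift clear and go to the long key.

```bash
python3 -m crank '0 0 0 0 0 -1 1;0 0 0 0 0 -1.7 1;0 0 0 0 0 -1.7 1;0 0 0 0 0 -1.7 1'
python3 -c "
from h import *
go([.5266,.0484,.052],1.269)"
```

```text
time_s: 5.85
position: [0.5473, 0.1161, 0.0604]
tcp_rot: [0.805, 0.593, 0.0, 0.0]
wrist_force: [-0.3, -1.0, -0.4]
finger_gap: 0.0005
finger_force: 0.0
t 5.85 pos [0.5473 0.1161 0.0604] turn [ 0.0006 -0.      0.0003] shift [-7.08  0.04  0.84]
```

```bash
python3 -m crank '0 0 0 -3.5 0 0 1;0 0 0 -7.1 0 0 1;0 0 0 -7.1 0 0 1;0 0 0 -7.1 0 0.4 1;0 0 0 -7.1 0 0.7 1'
python3 -m crank '0 0 0 0 0 0 1;0 0 0 0 0 .3 1;0 0 0 0 0 .5 1;0 0 0 0 0 .75 1;0 0 0 0 0 .75 1'
```

```text
time_s: 6.27
position: [0.526, 0.049, 0.0526]
tcp_rot: [0.805, 0.593, -0.0, -0.0]
wrist_force: [0.6, 0.3, -0.6]
finger_gap: 0.0004
finger_force: 0.0
time_s: 6.68
position: [0.5263, 0.0501, 0.0463]
tcp_rot: [0.805, 0.594, 0.001, -0.001]
wrist_force: [-0.8, 2.4, 4.9]
finger_gap: 0.0005
finger_force: 2.7
```

```bash
python3 -m crank '0 0 0 0 0 .08 1;0 0 0 0 0 .08 1;0 0 0 0 0 .08 1'
python3 -m crank '0 0 0 0 0 -1.5 1;0 0 0 0 0 -4 1;0 0 0 0 0 -7 1;0 0 0 0 0 -7 -1'
python3 -c "
from h import *
go([.5424,-.0529,.10],1.269)"
```

```text
time_s: 6.93
position: [0.5263, 0.0501, 0.0461]
tcp_rot: [0.805, 0.594, 0.001, -0.001]
wrist_force: [-2.2, 1.9, 12.6]
finger_gap: 0.0008
finger_force: 6.2
time_s: 7.27
position: [0.5292, 0.0487, 0.1191]
tcp_rot: [0.805, 0.593, 0.003, 0.002]
wrist_force: [1.4, -0.6, 0.6]
finger_gap: 0.0044
finger_force: 0.0
t 7.2667 pos [0.5292 0.0487 0.1191] turn [ 0.0071 -0.0029  0.0011] shift [-9.32  4.26  1.91]
```

```bash
python3 -m crank '0 0 0 -4 2 0 -1;0 0 0 -8 3.9 0 -1;0 0 0 -9.3 4.25 1 -1;0 0 0 -9.3 4.25 1.5 -1;0 0 0 -9.3 4.25 1.5 -1'
python3 -m crank '0 0 0 0 0 0 -1;0 0 0 0 0 0 -1;0 0 0 0 0 0 -1;0 0 0 0 0 0 -1'
python3 -c "
from h import *
import pickle
go([.5424,-.0529,.016],1.269);w=cam('wrist');pickle.dump(w,open('w5.pkl','wb'));save(w,'w5.png',None,1.4)"
```

```text
time_s: 7.68
position: [0.5379, -0.0536, 0.0987]
tcp_rot: [0.806, 0.592, -0.001, -0.001]
wrist_force: [-0.2, 1.1, -0.4]
finger_gap: 0.0368
finger_force: 0.0
time_s: 8.02
position: [0.5392, -0.0514, 0.1002]
tcp_rot: [0.805, 0.594, 0.0, -0.0]
wrist_force: [0.2, 0.4, -0.5]
finger_gap: 0.0637
finger_force: 0.0
t 8.0167 pos [ 0.5392 -0.0514  0.1002] turn [ 0.0002 -0.0005  0.0029] shift [-0.05  0.34  8.42]
```

View pics/w5.png

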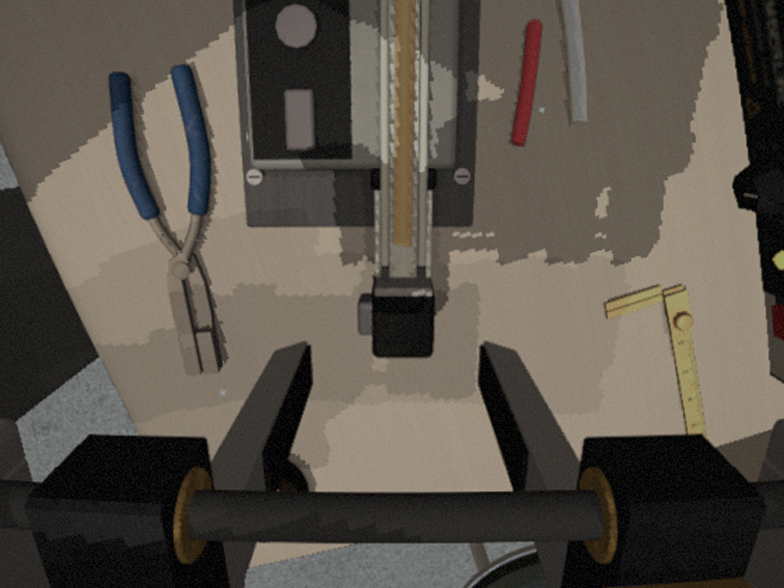

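The view shows the head block's near edge from (375,354) to (432,355), the button at (366,314) and the fingers straddling the head. I'll check the centre.

Run:
```python
from h import *
import pickle
w=pickle.load(open("w5.pkl","rb"));gy=np.array([.2974,.9547,0])
a,b=[plane(w,np.array(p)/1.4,.05) for p in((375,355),(432,356))]
print(a,b,np.linalg.norm(a-b),"centre",(a+b)/2+.018*gy, "btn top edge",plane(w,np.array((366,296))/1.4,.042))
go([.5424,-.0529,.016],1.269)
```

```text
[ 0.52451858 -0.06614973  0.05      ] [ 0.55085355 -0.07485209  0.05      ] 0.027735564884512648 centre [ 0.54303926 -0.05331631  0.05      ] btn top edge [ 0.52849068 -0.03854214  0.042     ]
t 8.0667 pos [ 0.5392 -0.0517  0.1002] turn [ 0.0002 -0.0004  0.0025] shift [-0.02  0.34  8.43]
```

```bash
python3 -m crank '0 0 0 0 .37 0 -1;0 0 0 0 .37 1.5 -1;0 0 0 0 .37 4 -1;0 0 0 0 .37 6 -1;0 0 0 0 .37 7 -1'
python3 -m crank '0 0 0 0 0 1.45 -1;0 0 0 0 0 1.45 -1;0 0 0 0 0 1.45 -1'
python3 -c "
from h import *
go([.5428,-.0531,.015],1.269)"
```

```text
time_s: 8.48
position: [0.5417, -0.0535, 0.0282]
tcp_rot: [0.805, 0.593, -0.001, -0.001]
wrist_force: [-0.2, -0.1, 0.1]
finger_gap: 0.0942
finger_force: 0.0
time_s: 8.73
position: [0.5424, -0.054, 0.0155]
tcp_rot: [0.805, 0.593, -0.0, -0.0]
wrist_force: [0.1, 0.3, 0.7]
finger_gap: 0.0937
finger_force: 0.0
t 8.7333 pos [ 0.5424 -0.054   0.0155] turn [-0.0009  0.0002  0.0006] shift [0.09 0.01 0.05]
```

```bash
python3 -m crank '0 0 0 0 0 0 1;0 0 0 0 0 0 1;0 0 0 0 0 0 1;0 0 0 0 0 0 1;0 0 0 0 0 0 1'
python3 -m crank '0 0 0 0 0 0 1;0 0 0 0 0 0 1;0 0 0 0 0 0 1;0 0 0 0 0 0 1;0 0 0 0 0 0 1'
python3 -m crank '0 0 0 0 0 0 1;0 0 0 0 0 0 1;0 0 0 0 0 0 1'
```

```text
time_s: 9.15
position: [0.5429, -0.0538, 0.0161]
tcp_rot: [0.805, 0.593, 0.0, 0.0]
wrist_force: [0.7, 0.6, -0.3]
finger_gap: 0.0637
finger_force: 0.0
time_s: 9.57
position: [0.5419, -0.0537, 0.0154]
tcp_rot: [0.805, 0.593, -0.0, -0.0]
wrist_force: [1.7, -0.2, -2.4]
finger_gap: 0.0307
finger_force: 7.4
time_s: 9.82
position: [0.542, -0.0537, 0.0154]
tcp_rot: [0.805, 0.593, -0.0, -0.0]
wrist_force: [-3.6, 1.2, 0.3]
finger_gap: 0.0307
finger_force: 30.0
```

Gap 30.7 mm with a 30 N grip, so the button is squeezed fully in. Now I'll draw the arm out.

```bash
python3 -m crank '0 0 0 -.5 0 0 1;0 0 0 -1.2 0 0 1;0 0 0 -2 0 0 1;0 0 0 -2.8 0 0 1;0 0 0 -3.5 0 0 1'
python3 -m crank '0 0 0 -.8 0 0 1;0 0 0 -1.6 0 0 1;0 0 0 -2.4 0 0 1;0 0 0 -3 0 0 1;0 0 0 -3.5 0 0 1'
python3 -m crank '0 0 0 0 0 0 1;0 0 0 0 0 0 1;0 0 0 0 0 0 1'
python3 -c "
from h import *
import pickle
w=cam('wrist');pickle.dump(w,open('w6.pkl','wb'));save(w,'w6.png',None,1.4)
g=np.array([.2974,.9547]);q=[]
for i in range(6):
    s=bot.sense();q.append(s['position']);cam('side')
q=np.mean(q,0);print(q,(np.array([.542,-.0537])-q[:2])@g,s['finger_gap'])"
```

```text
time_s: 10.23
position: [0.532, -0.0863, 0.0154]
tcp_rot: [0.805, 0.594, 0.0, -0.001]
wrist_force: [-1.4, 5.7, 0.5]
finger_gap: 0.0307
finger_force: 30.0
time_s: 10.65
position: [0.5215, -0.1202, 0.0154]
tcp_rot: [0.805, 0.593, 0.0, -0.001]
wrist_force: [-0.6, 5.6, -0.6]
finger_gap: 0.0308
finger_force: 30.0
time_s: 10.9
position: [0.5215, -0.1202, 0.0154]
tcp_rot: [0.805, 0.593, -0.0, -0.001]
wrist_force: [-0.6, 3.6, -0.7]
finger_gap: 0.0305
finger_force: 30.0
[ 0.52152923 -0.12013856  0.01542725] 0.06951690479886026 0.030271581569929353
```

View pics/w6.png

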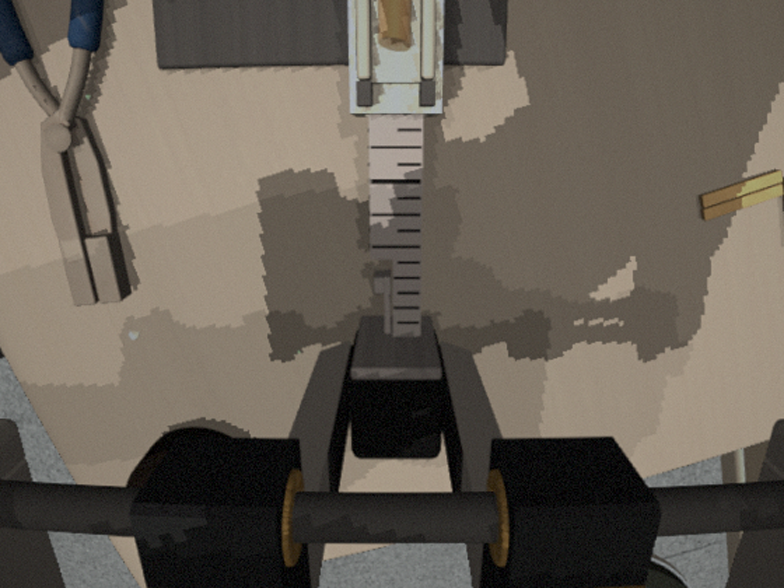

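The drawn-out view shows the thick 50 line at row 181, the 60 line at row 147, the 65 tick at row 130 and the mouth edge at row 113. I'll work out the reading by rays.

Run:
```python
from h import *
import pickle
w=pickle.load(open("w6.pkl","rb"));g=np.array([.2974,.9547,0])
m=plane(w,np.array((396,113.5))/1.4,.043)
for u,k in((246,30),(181,50),(147,60)):print(k,"reading",k+1000*(m-plane(w,np.array((396,u))/1.4,.038))@g)
```

```text
30 reading 69.37133493688131
50 reading 69.37806149322199
60 reading 69.37548831453341
```

```bash
python3 -c "
from h import *
print(bot.sense()['time_s'],bot.sign_off())"
```

```text
the job is handed in; nothing more can be done
11.25 None
```

I pressed the round, square and long keys right down in order, each alone and with the arm home. The arm is drawn out to about 69.4 mm on its scale (tolerance 3 mm), with the gripper holding the head at 30 N, and the job was handed in at 11.3 s; it returned no verdict.

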